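# Tighten a bead bottle and mix it on the touch vortexer

### The job

The blue-capped bottle of calibration beads has a loose cap: carry it by its body to the square bottle holder, stand it in there and screw its cap fully tight, turning and regripping as needed. Then press the bottle, held upright, down on the middle of the vortex mixer's sprung pad until the pad is fully depressed and keep it there for about two seconds, and finally stand it back upright in the grey tray and let go. Never lift it by the cap or mix it while the cap is loose, and leave the other bottle, the staining jar and the slide box where they are.

Things in the scene. Friction and masses are not known exactly. Their poses are not given: they have to be found in the camera images.
- bead_bottle: Loose square plastic bottle with a magenta-striped paper label and a blue screw cap, 0.08 to 0.16 kg. Body 42 x 42 mm (flats along its own x and y), straight-sided from 0 to 68 mm up, then a round shoulder narrowing to a 22 mm neck at 74 mm. Origin: centre of its underside; z up along the bottle. Starts upright in the tray, at varying yaw. Its top is at 98 mm with the cap tight (up to 3 mm more when loose).
- cap: Blue ribbed screw cap of the bead bottle, 30 mm diameter, 18 mm tall; it cannot come off the bottle, it only turns. Origin: centre of the cap's underside, 80 mm above the bottle's underside when tight (about 82 mm at the start); z up. Below it 6 mm of bare neck separates it from the shoulder.
- cap_turn (a joint): Angle of the blue cap on its thread, rad: 0 = screwed fully home against its stop, larger = looser; the cap sinks 0.6 mm per rad as it is tightened. Turn clockwise seen from above to tighten. Starts 3.0 to 4.2 rad loose. It drags with about 0.05 N m and stays where it is left.
- holder: Fixed aluminium block on a rubber foot, 96 x 96 x 34 mm, with one square socket 48 x 48 mm (chamfered 3 mm at the mouth) in its middle, sides along the block's x and y, 24 mm deep (socket floor 10 mm above the bench). A bottle standing in it has 3 mm of play each side and turns no more than about 0.15 rad. Origin: centre of the underside; z up; yaw varies.
- mixer: Fixed white touch-start vortex mixer, about 160 mm deep (own x), 126 mm wide (own y), the housing 113 mm tall with a black rubber bellows to 128 mm; knob and green switch on its front (own -x). Origin on the bench straight below the middle of its pad; z up; yaw varies.
- pad_top (a point): Middle of the top face of the mixer's sprung pad, a flat black round rubber platform with grey rings, 76 mm diameter; 150 mm above the bench when up. Moves with the pad.
- pad_travel (a joint): How far the mixer's pad is pushed down, m: 0 = up, 0.006 = fully depressed against its stop. The spring starts to yield at about 4 N and is fully down at about 12 N; it springs back up when let go.
- tray: Fixed shallow grey plastic tray, 230 mm (own x) x 130 mm (own y), walls 22 mm high and 4 mm thick, inner floor about 4 mm above the bench. Origin: centre of the underside; z up; yaw varies. The bead bottle starts 55 mm from its middle along x, on one side or the other, the other bottle opposite.
- other_bottle: Bystander: a bottle of the same shape, with a yellow cap and yellow-striped label, standing in the tray. Origin: centre of its underside.
- stain_jar: Bystander: square glass staining jar with white lid, 56 x 56 x 96 mm, loose on the bench. Origin: centre of its underside.
- slide_box: Bystander: flat slide box, green with a blue lid, 92 x 86 x 34 mm, loose on the bench. Origin: centre of its underside.

How it is judged:
On the way, in this order (a step that is already met when the one before it is completed fails the run):
1. the bead bottle stands down in the holder's socket, cap still loose (horizontal distance between bead_bottle and holder below 0.006 m and height (world z) of bead_bottle below 0.015 m and angle between bead_bottle's own z axis and vertical below 0.12 rad and value of joint cap_turn above 1 rad), for 0.2 s.
2. the cap is screwed fully home (within 0.15 rad) with the bottle in the holder (value of joint cap_turn below 0.15 rad and horizontal distance between bead_bottle and holder below 0.008 m and height (world z) of bead_bottle below 0.025 m), for 0.2 s.
3. the bottle, held upright in the gripper and within 15 mm of the middle of the pad, presses the pad fully down (more than 5 of 6 mm) for 1.2 s on end (value of joint pad_travel above 0.005 m and horizontal distance between bead_bottle and pad_top below 0.015 m and z of bead_bottle in the frame of pad_top below 0.004 m and angle between bead_bottle's own z axis and vertical below 0.12 rad and contact force between the fingers and bead_bottle above 1 N), for 1.2 s.
At the end, for the whole second after the job is handed in: The bead bottle stands upright (within 0.08 rad) and at rest on the tray's floor, let go, its cap still tight (within 0.2 rad of home), and the mixer's pad is up again (x of bead_bottle in the frame of tray between -0.095 and 0.095 m and y of bead_bottle in the frame of tray between -0.05 and 0.05 m and z of bead_bottle in the frame of tray below 0.01 m and angle between bead_bottle's own z axis and vertical below 0.08 rad and value of joint cap_turn below 0.2 rad and value of joint pad_travel below 0.002 m and linear speed of bead_bottle below 0.02 m/s and contact force between the fingers and bead_bottle below 0.1 N); the robot touches nothing.
It fails at once if the bottle is lifted (underside above 30 mm) with the fingers on its loose cap (over 0.3 rad) (height (world z) of bead_bottle above 0.03 m and value of joint cap_turn above 0.3 rad and contact force between the fingers and cap above 2 N).
It fails at once if the bottle is pressed on the mixer (pad over 3 mm down) with its cap loose (value of joint pad_travel above 0.003 m and value of joint cap_turn above 0.3 rad).
It fails at once if the bead bottle is tipped over (angle between bead_bottle's own z axis and vertical above 0.6 rad).
It fails at once if the other bottle is moved more than 15 mm or tipped (distance of other_bottle from where it was at the start of the episode above 0.015 m or angle between other_bottle's own z axis and vertical above 0.3 rad).
It fails at once if the staining jar or the slide box is moved more than 15 mm (distance of any of stain_jar, slide_box from where it was at the start of the episode above 0.015 m).
It also fails if it takes over 72 s, if anything falls off the work surface, if the arm or the gripper's body presses on something with over 40 N, if the wrist force passes 120 N, or if a joint passes its speed limit or range.

### The arm

A 6-joint arm with a two-finger parallel gripper is mounted at the origin on the work surface. World frame = base frame: x ahead of the robot, y to its left, z up, the work surface at z = 0. Lengths are in m, angles in rad, forces in N, time in s.
With the tool pointing down it reaches from about 0.3 to 0.85 m from the base axis. Payload 4.2 kg.
Tool frame: the origin (TCP) lies at the very end of the fingers, on their centre line; the grasp point (between the pads) lies 19 mm behind it; z points along the fingers, y is the direction in which the jaws open and shut (so a half turn about z gives the same grasp; the last joint's range is limited). The gripper opens to 91 mm and grips with 3 to 60 N. Pads are 32 mm wide; open, the fingers measure 118 mm over their backs; the gripper's body (76 mm by 178 mm) begins 60 mm behind the grasp point.
Start: joints at [1.256, 0.32, 1.565, -0, 1.257, -0.02], TCP at [0.167, 0.55, 0.214] pointing down, gripper open.
Joint ranges: [-3.11, 3.11], [-0.84, 2.01], [0.21, 2.61], [-1.34, 4.49], [0.05, 2.63], [-2.56, 2.56]. Speed limits (rad/s): [2.57, 2.57, 3.14, 3.14, 3.14, 3.14].

### API

Orientations are given as a unit quaternion [x, y, z, w].
In Python, from cell import robot gives the robot as it stands. The module is installed in compiled form; this text tells all that it offers.
- The arm moves only by the tool move_arm, never from a script. Its argument "steps" is a list of rows, each a list of 2 entries, a list of its own where there are three numbers: the shift along the tool's x, y, z in mm, then the turn, a rotation vector about the tool's x, y, z in rad. A call has 1 to 5 rows; each row is the pose to reach, as a shift and turn from the pose commanded when the call began, along the tool's axes at that moment; what a row does not reach only later rows make up. A row lasts 1/12 s, in which the tool goes at most 41.7 mm and 7.16 degrees, less where a joint would pass 70% of its speed; a pose out of reach is approached as far as the arm can. A call with a gripper value outside its range is refused whole. "fingers" is the opening in per cent of the stroke, from 0 (shut) to 100 (fully open), set as the call begins (left out, the last holds). The fingers move at their own pace and stop on an object; the grip force is fixed at half the most. Time passes only in rows, so rows that repeat a pose let the fingers close. It gives the time, the measured TCP pose, the force and the opening at its end, in the units of the state.
- robot.get_obs(): the state, without advancing time (a new reading comes with each control period).
- robot.capture(name): name is "scene" or "top" or "wrist"; returns a dict with "frame" (384x512x3 uint8, red, green, blue), "fx", "fy", "cx", "cy" (pixels), "world_from_camera" (4x4, takes a point from camera to world coordinates). Camera axes: x right, y up, looking along -z (the intrinsics and any distortion apply to the point x, -y, -z); pixel columns grow to the right and rows downward; lengths in m; the calibration is good to about 2 mm. A picture is of the moment at which its call begins. There is no depth.
- robot.close_job(): hands the job in, once; it reports no verdict.
The state is a dict: "time": time; "joints": joint angles; "qvel": joint speeds; "tau": joint torques, N m; "position": TCP position; "eef_rot": TCP orientation; "ft_force": force on the tool from outside, world axes, zero at the start; "moment": the same for the moment, N m; "width": opening from 0.0 (shut) to 1.0 (fully open).
Only numpy, scipy, OpenCV 4.12 (cv2) and the standard library are available. Lean on these libraries where they do the work, as an engineer would, in place of code of your own. Each camera call takes 0.05 s, during which the arm holds its last target. There are 200 camera calls.

## Working session

There is one attempt and no reset: what is moved stays moved. The work goes in short steps, Python scripts to look and compute and a tool call to move; the robot and the scene stay as the last step left them, time stands still between calls to the robot, and variables do not carry over. Pictures are saved under pics/ and viewed, about 8 in all and at most 12, crops included, and the job is handed in when it is done.

Besides the shell and the picture viewer there is one more tool, called after "Emit:" as name([rows], argument=value, ...), one row to a line, values as JSON. move_arm: Moves the arm, as the interface text tells. Its arguments: {"type":"object","properties":{"steps":{"type":"array"},"fingers":{"type":"number"}},"required":["steps"]}

```bash
mkdir -p pics; python3 - <<'E'
from cell import robot
import cv2,numpy as np
for n in("scene","top"):
    c=robot.capture(n); cv2.imwrite(f"pics/{n}0.png",c["frame"][:,:,::-1])
    np.savez(f"{n}0.npz",**c)
    print(n,c["fx"],c["fy"],c["cx"],c["cy"],np.round(c["world_from_camera"],4).tolist(),[k for k in c])
o=robot.get_obs();print(o)
E
```

```text
scene 406.00946060226534 406.00946060226534 256.9634631711923 195.30319448796536 [[-0.8689, -0.3702, 0.3284, 0.8943], [0.4946, -0.6262, 0.6027, 0.5578], [-0.0175, 0.6861, 0.7273, 0.7918], [0.0, 0.0, 0.0, 1.0]] ['frame', 'fx', 'fy', 'cx', 'cy', 'world_from_camera']
top 376.4215735170768 376.4215735170768 257.9907150736418 196.63440813067803 [[-0.0195, 0.9877, -0.1551, 0.4173], [-0.9994, -0.0147, 0.0321, 0.0042], [0.0294, 0.1557, 0.9874, 1.1579], [0.0, 0.0, 0.0, 1.0]] ['frame', 'fx', 'fy', 'cx', 'cy', 'world_from_camera']
{'time': 0.1, 'joints': array([ 1.25597900e+00,  3.20228718e-01,  1.56553332e+00, -2.34813654e-05,
        1.25740849e+00, -2.00330711e-02]), 'qvel': array([-0.00064981, -0.00072727, -0.00382397,  0.00166113, -0.00126967,
       -0.00092605]), 'tau': array([ 3.40864335e-04, -4.13332343e+01, -2.32509935e+01,  7.29813287e-02,
        4.21598239e-02, -7.33121919e-05]), 'position': array([0.16694331, 0.54976588, 0.21321313]), 'eef_rot': array([ 1.46855406e-01,  9.89157655e-01, -7.79765689e-04, -1.20461773e-04]), 'ft_force': array([ 0.12320455,  0.15398272, -0.62109313]), 'moment': array([-0.04336245, -0.0286276 ,  0.01112489]), 'width': 1.0001174530775958}
```

View pics/top0.png

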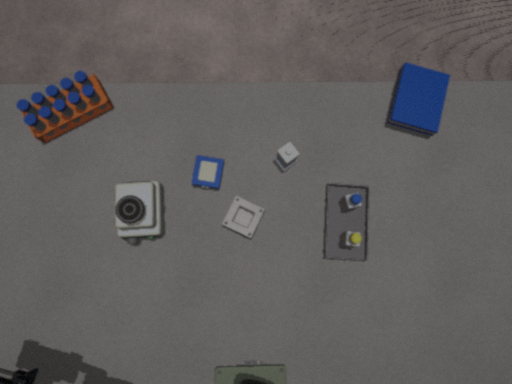

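View pics/scene0.png

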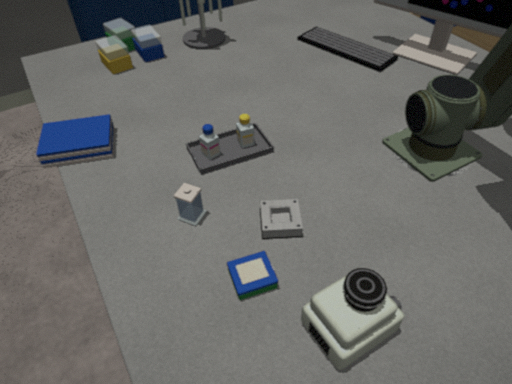

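Top view: bead bottle cap is near (356,200), the yellow one at (356,238) in the tray (325–368, 184–261). The holder is at (243,217), pad at (129,208), slide box at (208,172) and jar at (288,154). The scene view shows the same layout, with the holder at (281,217) and the pad at (366,288).

```bash
cat > h.py <<'E'
import numpy as np,cv2
def ray(c,u,v):
    T=np.array(c["world_from_camera"]);d=np.array([(u-c["cx"])/c["fx"],-(v-c["cy"])/c["fy"],-1.])
    return T[:3,3],T[:3,:3]@(d/np.linalg.norm(d))
def onz(c,p,z):
    o,d=ray(c,*p);return o+d*(z-o[2])/d[2]
def tri(c1,p1,c2,p2):
    o1,d1=ray(c1,*p1);o2,d2=ray(c2,*p2)
    s=np.linalg.lstsq(np.c_[d1,-d2],o2-o1,rcond=None)[0];a=o1+s[0]*d1;b=o2+s[1]*d2
    return (a+b)/2,np.linalg.norm(a-b)
def blob(m,box):
    x0,y0,x1,y1=box;k=np.zeros(m.shape,np.uint8);k[y0:y1,x0:x1]=m[y0:y1,x0:x1]
    cs=cv2.findContours(k,cv2.RETR_EXTERNAL,cv2.CHAIN_APPROX_NONE)[0]
    return max(cs,key=cv2.contourArea)
def cen(c):
    m=cv2.moments(c);return m["m10"]/m["m00"],m["m01"]/m["m00"]
E
python3 - <<'E'
from h import *
t=np.load("top0.npz");s=np.load("scene0.npz")
H=lambda c:cv2.cvtColor(c["frame"],cv2.COLOR_RGB2HSV)
ht,hs=H(t),H(s)
blue=lambda h:cv2.inRange(h,(100,120,50),(130,255,255)); yel=lambda h:cv2.inRange(h,(20,110,80),(35,255,255))
for n,f,bt,bs in(("blue",blue,(340,185,370,225),(198,120,222,140)),("yel",yel,(340,226,370,250),(235,112,258,128))):
    a,b=cen(blob(f(ht),bt)),cen(blob(f(hs),bs));print(n,a,b,tri(t,a,s,b),onz(t,a,.098))
def rect(c,cn,z):
    P=np.array([onz(c,p,z)[:2] for p in cn.reshape(-1,2)],np.float32)*1000
    return cv2.minAreaRect(P)
br=lambda h,v:cv2.inRange(h,(0,0,v),(179,60,255))
print("gray holder/bench/tray V",[int(ht[y,x,2]) for x,y in((243,200),(243,217),(270,260),(346,215),(366,215),(129,208),(150,190))])
for v in(115,130,145):print("holder",v,rect(t,blob(br(ht,v),(215,190,270,242)),.034))
dk=cv2.inRange(ht,(0,0,0),(179,255,70));
for v in(55,65,75):print("tray",v,rect(t,blob(cv2.inRange(ht,(0,0,0),(179,255,v)),(318,178,376,268)),.022))
for v in(50,70,90):
  c=blob(cv2.inRange(ht,(0,0,0),(179,255,v)),(112,193,146,224));print("pad",v,cv2.minEnclosingCircle(c),onz(t,cv2.fitEllipse(c)[0],.15))
print("slide",rect(t,blob(blue(ht),(185,145,230,195)),.034))
for n,p in(("jar",(289,152)),):print(n,onz(t,p,.096))
big=cv2.resize(t["frame"][180:265,105:375],None,fx=2.9,fy=2.9,interpolation=cv2.INTER_CUBIC)
big2=cv2.resize(s["frame"][100:240,180:310],None,fx=2.4,fy=2.4,interpolation=cv2.INTER_CUBIC)
W=np.zeros((600,790,3),np.uint8);W[:big.shape[0],:big.shape[1]]=big[:,:790];W[250:250+big2.shape[0],:big2.shape[1]]=big2
big3=cv2.resize(s["frame"][255:365,295:410],None,fx=3,fy=3,interpolation=cv2.INTER_CUBIC);W[250:250+330,330:330+345]=big3
cv2.imwrite("pics/crop.png",np.clip(W[:,:,::-1]*1.4,0,255).astype(np.uint8))
E
```

```text
blue (356.018372703412, 198.44619422572177) (207.5, 128.5597014925373) (array([ 0.57360299, -0.31129701,  0.09753121]), np.float64(0.0018900989143680383)) [ 0.57433684 -0.31172528  0.098     ]
yel (355.3756218905472, 237.94776119402985) (244.15802469135798, 118.4469135802469) (array([ 0.46116176, -0.30367551,  0.09441083]), np.float64(0.0014261896792030946)) [ 0.46158957 -0.30307747  0.098     ]
gray holder/bench/tray V [140, 141, 101, 84, 54, 33, 144]
holder 115 ((536.6649169921875, 14.151504516601562), (98.00537109375, 97.17855072021484), 63.135345458984375)
holder 130 ((535.576904296875, 14.112842559814453), (91.62568664550781, 92.67562866210938), 62.5197639465332)
holder 145 ((523.6265258789062, 4.959686279296875), (5.980391502380371, 5.999024391174316), 89.14220428466797)
tray 55 ((564.6260986328125, -301.8526306152344), (35.10068130493164, 34.5703239440918), 4.054691314697266)
tray 65 ((537.0389404296875, -348.19219970703125), (251.62020874023438, 107.10211181640625), 22.940860748291016)
tray 75 ((514.9503173828125, -299.1031799316406), (133.39230346679688, 228.49464416503906), 85.01200103759766)
pad 50 ((128.7722930908203, 208.61737060546875), 10.848665237426758) [0.54798073 0.31691734 0.15      ]
pad 70 ((130.0869598388672, 210.1521759033203), 14.43542194366455) [0.54568708 0.31317914 0.15      ]
pad 90 ((130.0, 210.0), 15.297158241271973) [0.54583857 0.31387828 0.15      ]
slide ((673.3148803710938, 119.9542236328125), (83.5202865600586, 90.58954620361328), 80.50487518310547)
jar [ 0.71462059 -0.12340249  0.096     ]
```

View pics/crop.png

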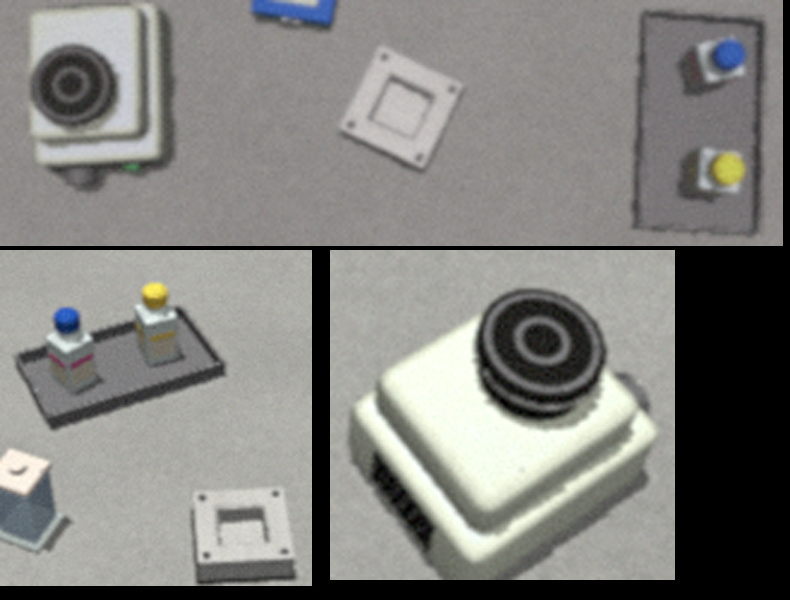

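The crops show the holder turned about -27°, an empty socket and the mixer pad up. Both bottles are upright in the tray. Next: wrist camera geometry and the approach.

```bash
cat >> h.py <<'E'
from scipy.spatial.transform import Rotation as Ro
def down(yaw):  # tool z down, tool y at yaw (deg)
    a=np.radians(yaw);y=np.array([np.cos(a),np.sin(a),0]);z=np.array([0,0,-1.]);return Ro.from_matrix(np.c_[np.cross(y,z),y,z])
def delta(o,pos,yaw=None):
    R=Ro.from_quat(o["eef_rot"]);y=R.as_matrix()[:,1];cur=np.degrees(np.arctan2(y[1],y[0]))
    if yaw is None:yaw=cur
    sh=R.inv().apply(np.array(pos)-o["position"])*1000;rv=(R.inv()*down(yaw)).as_rotvec()
    print("now",np.round(o["position"]*1000,1),"yaw %.1f q6 %.2f q1 %.2f w %.3f t %.1f"%(cur,o["joints"][5],o["joints"][0],o["width"],o["time"]),"F",np.round(o["ft_force"],1),"| shift",np.round(sh,1),"turn",np.round(rv,3))
E
python3 - <<'E'
from h import *
from cell import robot
c=robot.capture("wrist");o=robot.get_obs();R=Ro.from_quat(o["eef_rot"]).as_matrix();T=c["world_from_camera"]
print("cam in tool",R.T@(T[:3,3]-o["position"])*1000,"look",R.T@-T[:3,2],c["fx"])
delta(o,(.5,-.27,.30),-28)
E
```

```text
cam in tool [  76.11573293    0.30673927 -169.46440106] look [-2.68440600e-01 -4.74083504e-04  9.63296122e-01] 271.7806483787365
now [166.9 549.8 213.3] yaw 73.1 q6 -0.02 q1 1.26 w 0.999 t 0.1 F [-0.4 -0.2 -0.4] | shift [-556.9 -687.9  -85.8] turn [-1.000e-03  1.000e-03  1.765e+00]
```

Emit:
move_arm([
  [[-22, -28, -3.5], [0, 0, 0.07]],
  [[-44, -55, -7], [0, 0, 0.14]],
  [[-67, -83, -10], [0, 0, 0.21]],
  [[-89, -110, -14], [0, 0, 0.28]],
  [[-111, -138, -17], [0, 0, 0.353]],
], fingers=100)

```text
time: 0.57
position: [0.2334, 0.3843, 0.2309]
eef_rot: [0.32, 0.948, -0.0, 0.0]
ft_force: [0.8, 0.3, 0.6]
width: 1.0
```

Emit:
move_arm([
  [[-30, -18, -3.5], [0, 0, 0.07]],
  [[-61, -36, -7], [0, 0, 0.14]],
  [[-91, -54, -10], [0, 0, 0.21]],
  [[-122, -72, -14], [0, 0, 0.28]],
  [[-152, -90, -17], [0, 0, 0.353]],
])

```text
time: 0.98
position: [0.3002, 0.2207, 0.2481]
eef_rot: [0.481, 0.877, 0.0, 0.0]
ft_force: [0.2, -0.3, -0.3]
width: 1.003
```

Emit:
move_arm([
  [[-35, -6.5, -3.5], [0, 0, 0.07]],
  [[-70, -13, -7], [0, 0, 0.14]],
  [[-104, -19, -10], [0, 0, 0.21]],
  [[-139, -26, -14], [0, 0, 0.28]],
  [[-174, -32, -17], [0, 0, 0.353]],
])

```text
time: 1.4
position: [0.367, 0.0569, 0.2652]
eef_rot: [0.628, 0.778, 0.0, 0.0]
ft_force: [1.3, 1.5, 1.0]
width: 0.998
```

Emit:
move_arm([
  [[-35, 6, -3.5], [0, 0, 0.07]],
  [[-70, 12, -7], [0, 0, 0.14]],
  [[-105, 18, -10], [0, 0, 0.21]],
  [[-140, 24, -14], [0, 0, 0.28]],
  [[-175, 30, -17], [0, 0, 0.353]],
])

```text
time: 1.82
position: [0.4341, -0.1076, 0.2821]
eef_rot: [0.755, 0.656, 0.0, -0.0]
ft_force: [0.8, 0.7, -0.3]
width: 1.0
```

Emit:
move_arm([
  [[-31, 18, -3.5], [0, 0, 0.07]],
  [[-61, 35, -7], [0, 0, 0.14]],
  [[-92, 53, -10], [0, 0, 0.21]],
  [[-123, 70, -14], [0, 0, 0.28]],
  [[-153, 88, -17], [0, 0, 0.353]],
])

```text
time: 2.23
position: [0.5005, -0.2711, 0.2989]
eef_rot: [0.858, 0.513, -0.0, -0.0]
ft_force: [0.6, 0.1, 0.4]
width: 1.0
```

```bash
python3 - <<'E'
from h import *
from cell import robot
c=robot.capture("wrist");o=robot.get_obs();np.savez("w1.npz",**c)
delta(o,(.574,-.311,.2))
cv2.imwrite("pics/w1.png",cv2.resize(c["frame"],None,fx=1.5,fy=1.5)[:,:,::-1])
E
```

```text
now [ 503.4 -277.1  298.2] yaw -28.6 q6 -0.02 q1 -0.52 w 1.001 t 2.3 F [ 4.  -5.1  1. ] | shift [ 4.4 77.8 98.5] turn [ 0.005  0.004 -0.   ]
```

View pics/w1.png

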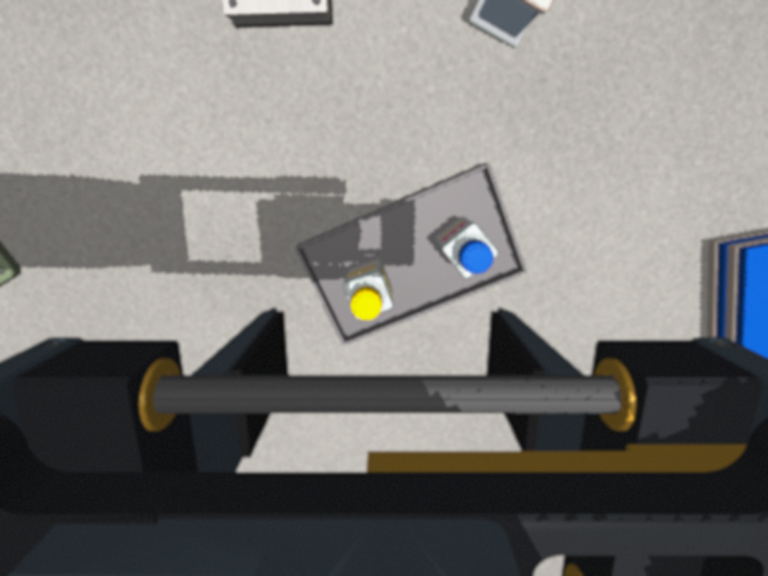

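Wrist view (1.5x): blue cap at (476,256), yellow at (366,303), tray corners near (300,245), (486,165), (521,270) and (346,340). The bottle body is visible and yawed.

```bash
python3 - <<'E'
from h import *
c=np.load("w1.npz");h=cv2.cvtColor(c["frame"],cv2.COLOR_RGB2HSV)
b=blob(cv2.inRange(h,(100,120,50),(130,255,255)),(295,145,345,195));print("cap",cen(b),onz(c,cen(b),.104),cv2.minEnclosingCircle(b))
w=cv2.inRange(h,(0,0,185),(179,70,255))
for n,bx in(("bead",(280,140,340,195)),("other",(220,170,270,215))):
    k=blob(w,bx);k=cv2.convexHull(k);a=cv2.approxPolyDP(k,2,True).reshape(-1,2)
    print(n,a.tolist());P=[onz(c,p,.072)[:2]*1000 for p in a]
    for i in range(len(P)):
        d=P[(i+1)%len(P)]-P[i];print("  ",np.round(P[i]),"len %.0f ang %.1f"%(np.linalg.norm(d),np.degrees(np.arctan2(d[1],d[0]))%90))
t=blob(cv2.inRange(h,(0,0,0),(179,255,75)),(195,105,352,232));
cv2.imwrite("pics/w1c.png",cv2.resize(c["frame"][135:215,215:345],None,fx=6,fy=6,interpolation=cv2.INTER_CUBIC)[:,:,::-1])
E
```

```text
cap (316.88872691933915, 170.9455782312925) [ 0.5712306  -0.30899579  0.104     ] ((317.0384521484375, 170.73077392578125), 11.269402503967285)
bead [[331, 167], [329, 171], [300, 172], [296, 164], [316, 149]]
   [ 595. -323.] len 7 ang 39.0
   [ 590. -327.] len 43 ang 63.8
   [ 551. -308.] len 14 ang 89.8
   [ 552. -294.] len 36 ang 9.8
   [ 587. -288.] len 36 ang 13.5
other [[233, 188], [243, 184], [254, 185], [260, 205], [254, 207], [233, 192]]
   [ 451. -282.] len 16 ang 84.1
   [ 468. -284.] len 17 ang 56.4
   [ 482. -293.] len 33 ang 77.7
   [ 475. -325.] len 10 ang 81.2
   [ 465. -324.] len 40 ang 24.6
   [ 448. -288.] len 6 ang 60.4
```

View pics/w1c.png

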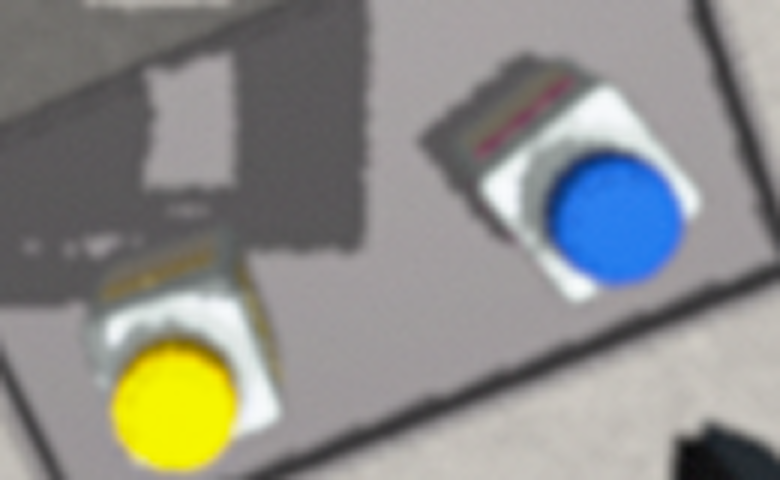

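The crop shows the bead bottle's shoulder square, with corners at (485,187), (613,88), (700,208) and (578,300) in 6x crop pixels.

```bash
python3 - <<'E'
from h import *
from cell import robot
c=np.load("w1.npz")
Q=np.array([[485,187],[613,88],[700,208],[578,300]])/6+[215,135]-.4
P=np.array([onz(c,p,.072)[:2]*1000 for p in Q]);print(P.round(1),P.mean(0))
for i in range(4):
    d=P[(i+1)%4]-P[i];print(np.linalg.norm(d).round(1),(np.degrees(np.arctan2(d[1],d[0]))%90).round(1))
c=robot.capture("wrist");o=robot.get_obs();h=cv2.cvtColor(c["frame"],cv2.COLOR_RGB2HSV)
b=blob(cv2.inRange(h,(100,120,50),(130,255,255)),(285,135,355,205));print("cap",cen(b),onz(c,cen(b),.104))
delta(o,(.572,-.310,.16),10);delta(o,(.572,-.310,.16),-80)
E
```

```text
[[ 549.6 -296.1]
 [ 587.7 -288.9]
 [ 594.1 -326. ]
 [ 557.5 -333. ]] [ 572.23781615 -311.02672843]
38.7 10.7
37.6 9.9
37.3 10.9
37.8 12.1
cap (312.5827303424988, 167.3116256632899) [ 0.57135397 -0.30910358  0.104     ]
now [ 501.9 -273.6  297.7] yaw -28.3 q6 -0.02 q1 -0.52 w 0.997 t 2.3 F [-0.4 -0.  -0.7] | shift [  1.4  78.9 137.8] turn [ 0.     0.001 -0.668]
now [ 501.9 -273.6  297.7] yaw -28.3 q6 -0.02 q1 -0.52 w 0.997 t 2.3 F [-0.4 -0.  -0.7] | shift [  1.4  78.9 137.8] turn [0.001 0.001 0.902]
```

Emit:
move_arm([
  [[0.5, 16, 12], [0, 0, -0.1]],
  [[1, 32, 24], [0, 0, -0.2]],
  [[1, 48, 36], [0, 0, -0.3]],
  [[1.5, 64, 48], [0, 0, -0.4]],
  [[1.5, 79, 60], [0, 0, -0.5]],
], fingers=100)

```text
time: 2.75
position: [0.5713, -0.3046, 0.238]
eef_rot: [0.701, 0.713, 0.0, -0.001]
ft_force: [0.3, -0.2, 0.6]
width: 1.001
```

Emit:
move_arm([
  [[0, 0, 20], [0, 0, -0.06]],
  [[0, 0, 40], [0, 0, -0.12]],
  [[0, 0, 60], [0, 0, -0.185]],
  [[0, 0, 78], [0, 0, -0.185]],
  [[0, 0, 78], [0, 0, -0.185]],
])

```text
time: 3.17
position: [0.5684, -0.303, 0.1564]
eef_rot: [0.634, 0.773, -0.001, -0.005]
ft_force: [-0.9, 0.5, -0.2]
width: 1.001
```

```bash
python3 - <<'E'
from h import *
from cell import robot
c=robot.capture("wrist");o=robot.get_obs();h=cv2.cvtColor(c["frame"],cv2.COLOR_RGB2HSV)
delta(o,(.572,-.3105,.035),11)
b=max(cv2.findContours(cv2.inRange(h,(100,120,50),(130,255,255)),0,1)[0],key=cv2.contourArea);print("cap",cen(b),cv2.contourArea(b),onz(c,cen(b),.104))
cv2.imwrite("pics/w2.png",c["frame"][:,:,::-1])
E
```

```text
now [ 569.5 -303.7  158.8] yaw 11.3 q6 -0.70 q1 -0.51 w 1.004 t 3.2 F [-0.5  0.4  0.5] | shift [ -7.6   1.6 123.8] turn [-0.004 -0.004  0.005]
cap (260.66894586894585, 211.92782526115857) 877.5 [ 0.57149454 -0.3084567   0.104     ]
```

View pics/w2.png

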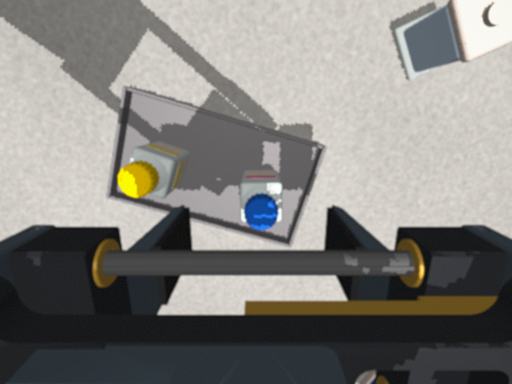

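Wrist view: the bottle body is square to the jaws (cap at (261,212)), centred between the fingers. Descend and grip.

Emit:
move_arm([
  [[-7, 1.5, 20], [0, 0, 0]],
  [[-7, 1.5, 46], [0, 0, 0]],
  [[-7, 1.5, 72], [0, 0, 0]],
  [[-7, 1.5, 100], [0, 0, 0]],
  [[-7, 1.5, 123.5], [0, 0, 0]],
], fingers=100)

```text
time: 3.63
position: [0.5743, -0.3116, 0.0376]
eef_rot: [0.634, 0.773, 0.0, 0.001]
ft_force: [0.1, 0.1, 0.4]
width: 0.998
```

Emit:
move_arm([
  [[0, 0, 0], [0, 0, 0]],
  [[0, 0, 0], [0, 0, 0]],
  [[0, 0, 0], [0, 0, 0]],
  [[0, 0, 0], [0, 0, 0]],
  [[0, 0, 0], [0, 0, 0]],
], fingers=0)

```text
time: 4.05
position: [0.575, -0.3123, 0.0397]
eef_rot: [0.635, 0.773, 0.0, 0.002]
ft_force: [-0.9, -0.7, 0.5]
width: 0.665
```

Emit:
move_arm([
  [[0, 0, 0], [0, 0, 0]],
  [[0, 0, 0], [0, 0, 0]],
  [[0, 0, 0], [0, 0, 0]],
  [[0, 0, 0], [0, 0, 0]],
  [[0, 0, 0], [0, 0, 0]],
])

```text
time: 4.47
position: [0.5739, -0.3118, 0.038]
eef_rot: [0.635, 0.773, 0.0, 0.0]
ft_force: [-1.5, 0.6, 3.9]
width: 0.458
```

```bash
python3 - <<'E'
from h import *
from cell import robot
delta(robot.get_obs(),(.572,-.3105,.12))
E
```

```text
now [ 573.9 -311.8   38. ] yaw 11.2 q6 -0.71 q1 -0.52 w 0.458 t 4.5 F [-1.5  0.6  3.9] | shift [  1.6  -1.6 -82. ] turn [ 0.  0. -0.]
```

Emit:
move_arm([
  [[0, 0, -5], [0, 0, 0]],
  [[0, 0, -20], [0, 0, 0]],
  [[0, 0, -45], [0, 0, 0]],
  [[0, 0, -70], [0, 0, 0]],
  [[0, 0, -90], [0, 0, 0]],
])

```text
time: 4.88
position: [0.574, -0.3117, 0.1288]
eef_rot: [0.635, 0.773, 0.0, 0.0]
ft_force: [0.6, -0.3, 0.0]
width: 0.458
```

Emit:
move_arm([
  [[20, -2, 0], [0, 0, 0.06]],
  [[46, -5, 0], [0, 0, 0.12]],
  [[73, -9, 0], [0, 0, 0.19]],
  [[100, -12, 0], [0, 0, 0.26]],
  [[128, -15, 0], [0, 0, 0.337]],
])

```text
time: 5.3
position: [0.5333, -0.188, 0.1272]
eef_rot: [0.757, 0.654, -0.0, -0.0]
ft_force: [-0.2, 0.4, -1.3]
width: 0.455
```

Emit:
move_arm([
  [[27, -13, 0], [0, 0, 0.07]],
  [[54, -26, 0], [0, 0, 0.15]],
  [[80, -39, 0], [0, 0, 0.22]],
  [[101, -49, 0], [0, 0, 0.29]],
  [[116, -56, 0], [0, 0, 0.337]],
])

```text
time: 5.72
position: [0.4936, -0.0643, 0.1273]
eef_rot: [0.855, 0.519, -0.0, -0.001]
ft_force: [0.0, -0.2, -0.7]
width: 0.458
```

Emit:
move_arm([
  [[0, 0, 0], [0, 0, 0]],
  [[0, 0, 0], [0, 0, 0]],
])

```text
time: 5.88
position: [0.4949, -0.0659, 0.1276]
eef_rot: [0.854, 0.521, 0.0, 0.0]
ft_force: [0.2, -0.0, -1.3]
width: 0.457
```

```bash
python3 - <<'E'
from h import *
from cell import robot
c=robot.capture("wrist");o=robot.get_obs();np.savez("w3.npz",**c)
delta(o,(.536,.014,.12),-27.5)
cv2.imwrite("pics/w3.png",cv2.resize(c["frame"],None,fx=1.5,fy=1.5)[:,:,::-1])
E
```

```text
now [495.3 -66.6 127.5] yaw -27.3 q6 0.32 q1 -0.16 w 0.462 t 5.9 F [ 0.  -0.2 -1.4] | shift [90.3 -0.8  7.5] turn [0.001 0.    0.004]
```

View pics/w3.png

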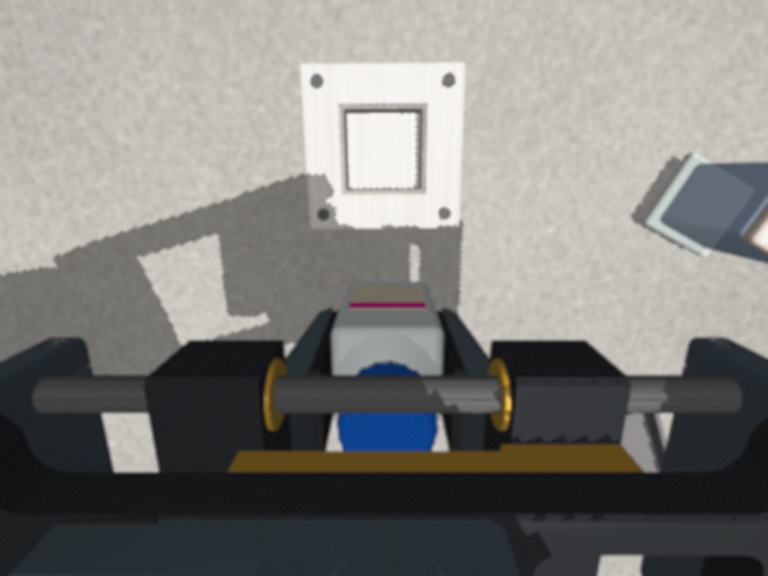

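Wrist view (1.5x): the socket mouth runs about (340,104) to (427,193), holder outline (302,64) to (464,228). The bottle is hanging straight with its front face at rows 285–325 and the cap at x≈388.

```bash
python3 - <<'E'
from h import *
from cell import robot
c=np.load("w3.npz");o=robot.get_obs();R=Ro.from_quat(o["eef_rot"])
g=c["frame"].astype(int).sum(2)//3
T=lambda u,v,z:R.inv().apply(onz(c,(u,v),z)-o["position"])*1000
def show(n,pts,z):
    P=np.array([T(u/1.5-.2,v/1.5-.2,z)[:2] for u,v in pts]);print(n,P.round(1).tolist(),"mean",P.mean(0).round(1))
show("mouth",[(340,104),(425,103),(427,193),(341,193)],.034)
show("holes",[(316,81),(448,80),(444,213),(323,214)],.034)
show("outer",[(302,64),(464,63),(460,228),(310,228)],.034)
h=cv2.cvtColor(c["frame"],cv2.COLOR_RGB2HSV)
print("col profile u=256 v175-235",g[175:240:2,256].tolist())
print("row profile v=205 u 210-310",g[205,212:306:2].tolist())
print("mouth rows at u=250, v60-140",g[62:140,250].tolist()); print("mouth cols v=100",g[100,215:300].tolist())
for z,v in((.1615,323),(.0935,283)):print("bottle front",z,T(256,v/1.5,z).round(1))
print("sides",T(335/1.5,330/1.5,.1615).round(1),T(442/1.5,330/1.5,.1615).round(1),"holder ctr est",R.inv().apply(np.array([.536,.014,.034])-o["position"])*1000)
E
```

```text
mouth [[114.5, -29.3], [115.1, 21.4], [62.7, 24.1], [62.6, -30.2]] mean [88.7 -3.5]
holes [[127.0, -43.0], [127.6, 34.6], [50.2, 35.3], [49.4, -42.1]] mean [88.6 -3.8]
outer [[136.0, -50.8], [136.6, 43.5], [40.6, 46.0], [40.5, -50.8]] mean [88.4 -3. ]
col profile u=256 v175-235 [112, 114, 116, 119, 121, 119, 112, 105, 103, 102, 103, 102, 105, 95, 68, 105, 112, 106, 108, 106, 107, 121, 145, 156, 157, 156, 158, 157, 157, 158, 157, 157, 158]
row profile v=205 u 210-310 [113, 114, 105, 93, 80, 105, 111, 108, 107, 106, 108, 108, 109, 108, 109, 107, 107, 108, 108, 108, 108, 109, 105, 108, 109, 109, 109, 109, 109, 109, 107, 107, 108, 108, 108, 108, 110, 104, 98, 109, 116, 100, 79, 91, 106, 115, 146]
mouth rows at u=250, v60-140 [242, 242, 242, 242, 243, 240, 223, 182, 171, 168, 140, 96, 119, 201, 243, 247, 245, 245, 245, 245, 245, 245, 245, 245, 245, 245, 245, 245, 245, 245, 246, 245, 246, 245, 245, 245, 245, 245, 246, 246, 245, 246, 245, 245, 246, 246, 245, 246, 246, 245, 245, 246, 245, 245, 246, 246, 246, 246, 245, 245, 245, 244, 233, 193, 165, 181, 199, 216, 232, 241, 242, 242, 242, 242, 242, 242, 242, 241]
mouth cols v=100 [241, 240, 239, 239, 239, 238, 237, 239, 241, 242, 240, 228, 207, 187, 163, 132, 155, 224, 243, 245, 244, 243, 242, 241, 241, 240, 241, 242, 244, 244, 244, 244, 245, 245, 246, 246, 244, 244, 244, 245, 244, 243, 243, 243, 244, 244, 245, 245, 245, 244, 243, 243, 244, 243, 244, 242, 242, 242, 243, 246, 246, 239, 206, 161, 127, 120, 152, 175, 185, 212, 235, 242, 241, 240, 240, 242, 242, 243, 244, 244, 243, 242, 241, 241, 240]
bottle front 0.1615 [ 24.2  -1.9 -34. ]
bottle front 0.0935 [20.1 -2.4 34. ]
sides [ 21.5 -19.4 -34. ] [ 21.6  18.8 -34. ] holder ctr est [90.27146099 -0.85803689 93.52471135]
```

Emit:
move_arm([
  [[18, -0.5, 0], [0, 0, 0]],
  [[38, -1, 0], [0, 0, 0]],
  [[60, -2, 0], [0, 0, 0]],
  [[78, -2.5, 10], [0, 0, 0]],
  [[88, -2.8, 25], [0, 0, 0]],
])

```text
time: 6.35
position: [0.536, 0.0135, 0.1034]
eef_rot: [0.854, 0.52, 0.002, 0.001]
ft_force: [-0.3, 0.1, -0.4]
width: 0.46
```

Emit:
move_arm([
  [[0, 0, 0], [0, 0, 0]],
  [[0, 0, 5], [0, 0, 0]],
  [[0, 0, 15], [0, 0, 0]],
  [[0, 0, 25], [0, 0, 0]],
  [[0, 0, 35], [0, 0, 0]],
])

```text
time: 6.77
position: [0.5328, 0.0122, 0.0668]
eef_rot: [0.855, 0.519, 0.0, 0.0]
ft_force: [-0.5, 0.6, -0.8]
width: 0.458
```

```bash
python3 - <<'E'
from h import *
from cell import robot
delta(robot.get_obs(),(.536,.014,.044))
E
```

```text
now [532.8  12.2  66.8] yaw -27.4 q6 0.48 q1 0.00 w 0.458 t 6.8 F [-0.5  0.6 -0.8] | shift [ 3.1  2.  22.8] turn [ 0. -0.  0.]
```

Emit:
move_arm([
  [[0, 0, 2], [0, 0, 0]],
  [[0, 0, 4], [0, 0, 0]],
  [[0, 0, 6], [0, 0, 0]],
  [[0, 0, 8], [0, 0, 0]],
  [[0, 0, 10], [0, 0, 0]],
])

```text
time: 7.18
position: [0.5333, 0.0131, 0.0577]
eef_rot: [0.854, 0.52, 0.0, 0.0]
ft_force: [0.4, 0.6, -0.7]
width: 0.458
```

Emit:
move_arm([
  [[0, 0, 2], [0, 0, 0]],
  [[0, 0, 4], [0, 0, 0]],
  [[0, 0, 6], [0, 0, 0]],
  [[0, 0, 8], [0, 0, 0]],
  [[0, 0, 9], [0, 0, 0]],
])

```text
time: 7.6
position: [0.5328, 0.0132, 0.0482]
eef_rot: [0.854, 0.52, -0.0, -0.0]
ft_force: [-0.0, 0.5, -1.1]
width: 0.46
```

Emit:
move_arm([
  [[0, 0, 1], [0, 0, 0]],
  [[0, 0, 2], [0, 0, 0]],
  [[0, 0, 3], [0, 0, 0]],
  [[0, 0, 4], [0, 0, 0]],
  [[0, 0, 4], [0, 0, 0]],
])

```text
time: 8.02
position: [0.5328, 0.0131, 0.0442]
eef_rot: [0.854, 0.52, -0.0, -0.0]
ft_force: [0.3, -0.2, -1.5]
width: 0.465
```

Emit:
move_arm([
  [[0, 0, 0.5], [0, 0, 0]],
  [[0, 0, 1], [0, 0, 0]],
  [[0, 0, 1.5], [0, 0, 0]],
  [[0, 0, 2], [0, 0, 0]],
  [[0, 0, 2], [0, 0, 0]],
])

```text
time: 8.43
position: [0.533, 0.0132, 0.044]
eef_rot: [0.854, 0.52, 0.0, 0.0]
ft_force: [-2.4, 0.2, 10.2]
width: 0.459
```

Emit:
move_arm([
  [[0, 0, -1.5], [0, 0, 0]],
  [[0, 0, -1.5], [0, 0, 0]],
  [[0, 0, -1.5], [0, 0, 0]],
  [[0, 0, -1.5], [0, 0, 0]],
  [[0, 0, -1.5], [0, 0, 0]],
], fingers=75)

```text
time: 8.85
position: [0.5329, 0.0131, 0.0437]
eef_rot: [0.854, 0.52, -0.0, -0.0]
ft_force: [-0.3, 0.6, -0.9]
width: 0.748
```

Emit:
move_arm([
  [[0, 0, 0], [0, 0, 0]],
  [[0, 0, -5], [0, 0, 0]],
  [[0, 0, -15], [0, 0, 0]],
  [[0, 0, -30], [0, 0, 0]],
  [[0, 0, -44], [0, 0, 0]],
])

```text
time: 9.27
position: [0.5331, 0.0131, 0.0891]
eef_rot: [0.854, 0.52, 0.0, 0.0]
ft_force: [-0.1, 0.0, -0.1]
width: 0.75
```

```bash
python3 - <<'E'
from h import *
from cell import robot
c=robot.capture("wrist");o=robot.get_obs();np.savez("w4.npz",**c)
delta(o,(.533,.013,.0875),-27.4)
t=robot.capture("top");ht=cv2.cvtColor(t["frame"],cv2.COLOR_RGB2HSV)
s=robot.capture("scene");hs=cv2.cvtColor(s["frame"],cv2.COLOR_RGB2HSV)
W=np.zeros((384,790,3),np.uint8);W[:,:400]=c["frame"][:,56:456]
W[:,400:790]=cv2.resize(s["frame"][140:260,220:342],(390,384),interpolation=cv2.INTER_CUBIC)
cv2.imwrite("pics/w4.png",W[:,:,::-1])
E
```

```text
now [535.1  13.2  92. ] yaw -27.4 q6 0.48 q1 0.00 w 0.750 t 9.3 F [1.3 0.5 1.5] | shift [-1.1 -1.8  4.5] turn [ 0.005 -0.003  0.   ]
```

View pics/w4.png

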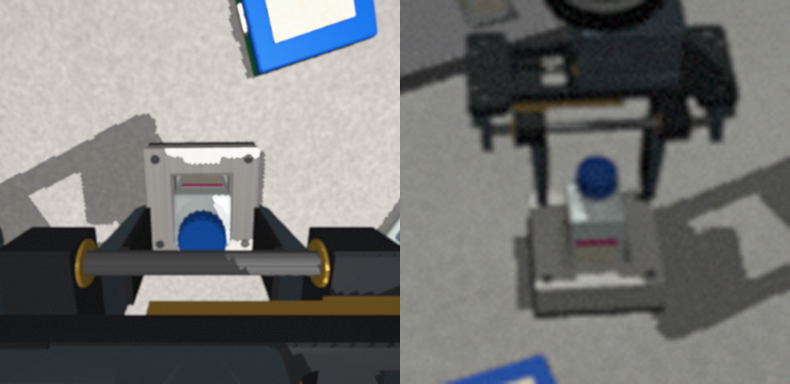

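The bottle stands upright in the socket, its cap free between the open fingers. Next, pre-rotate the wrist to its far end before gripping the cap.

Emit:
move_arm([
  [[0, 0, 0], [0, 0, -0.12]],
  [[0, 0, 0], [0, 0, -0.24]],
  [[0, 0, 0], [0, 0, -0.36]],
  [[0, 0, 0], [0, 0, -0.48]],
  [[0, 0, 0], [0, 0, -0.6]],
])

```text
time: 9.83
position: [0.5323, 0.0131, 0.0872]
eef_rot: [0.66, 0.751, -0.0, -0.001]
ft_force: [0.4, 0.4, -0.1]
width: 0.751
```

Emit:
move_arm([
  [[0, 0, 0], [0, 0, -0.12]],
  [[0, 0, 0], [0, 0, -0.24]],
  [[0, 0, 0], [0, 0, -0.36]],
  [[0, 0, 0], [0, 0, -0.48]],
  [[0, 0, 0], [0, 0, -0.6]],
])

```text
time: 10.25
position: [0.5323, 0.0131, 0.0871]
eef_rot: [0.409, 0.913, -0.0, -0.001]
ft_force: [-0.6, -0.6, -0.0]
width: 0.753
```

Emit:
move_arm([
  [[0, 0, 0], [0, 0, -0.12]],
  [[0, 0, 0], [0, 0, -0.24]],
  [[0, 0, 0], [0, 0, -0.36]],
  [[0, 0, 0], [0, 0, -0.48]],
  [[0, 0, 0], [0, 0, -0.6]],
])

```text
time: 10.67
position: [0.5323, 0.0131, 0.0872]
eef_rot: [0.121, 0.993, -0.0, -0.001]
ft_force: [-0.4, 0.0, -0.6]
width: 0.751
```

Emit:
move_arm([
  [[0, 0, 0], [0, 0, -0.12]],
  [[0, 0, 0], [0, 0, -0.24]],
  [[0, 0, 0], [0, 0, -0.36]],
  [[0, 0, 0], [0, 0, -0.48]],
  [[0, 0, 0], [0, 0, -0.6]],
])

```text
time: 11.08
position: [0.5323, 0.0131, 0.0872]
eef_rot: [-0.178, 0.984, 0.0, -0.001]
ft_force: [0.7, 1.0, 0.1]
width: 0.755
```

Emit:
move_arm([
  [[0, 0, 0], [0, 0, -0.12]],
  [[0, 0, 0], [0, 0, -0.24]],
  [[0, 0, 0], [0, 0, -0.36]],
  [[0, 0, 0], [0, 0, -0.48]],
  [[0, 0, 0], [0, 0, -0.5]],
])

```text
time: 11.5
position: [0.5324, 0.0131, 0.0872]
eef_rot: [-0.414, 0.91, 0.0, -0.001]
ft_force: [-0.4, 0.2, 0.7]
width: 0.748
```

```bash
python3 - <<'E'
from h import *
from cell import robot
c=robot.capture("wrist");o=robot.get_obs();delta(o,(.533,.013,.0875))
R=Ro.from_quat(o["eef_rot"]);h=cv2.cvtColor(c["frame"],cv2.COLOR_RGB2HSV)
k=blob(cv2.inRange(h,(100,120,50),(130,255,255)),(200,150,320,300));x,y,w,hh=cv2.boundingRect(k);print(x,y,w,hh)
i=k[:,0,1].argmin();print("cap front",R.inv().apply(onz(c,k[i,0],.110)-o["position"])*1000,"sides",[(R.inv().apply(onz(c,(u,y+20),.110)-o["position"])*1000).round(1) for u in(x,x+w)])
E
```

```text
now [532.4  13.2  87.3] yaw 138.8 q6 -2.42 q1 0.00 w 0.750 t 11.6 F [-0.2  0.1  0.2] | shift [-0.3 -0.5 -0.2] turn [ 0.001 -0.001  0.   ]
233 214 49 37
cap front [ 19.97852493  -3.05874065 -22.694833  ] sides [array([  7.4, -14.3, -22.7]), array([  7.5,  14.5, -22.7])]
```

Emit:
move_arm([
  [[0, 0, 0], [0, 0, 0]],
  [[0, 0, 0], [0, 0, 0]],
  [[0, 0, 0], [0, 0, 0]],
  [[0, 0, 0], [0, 0, 0]],
  [[0, 0, 0], [0, 0, 0]],
], fingers=0)

```text
time: 11.97
position: [0.5329, 0.0131, 0.0879]
eef_rot: [-0.413, 0.911, 0.0, 0.0]
ft_force: [0.4, 0.4, 0.2]
width: 0.415
```

Emit:
move_arm([
  [[0, 0, 0], [0, 0, 0]],
  [[0, 0, 0], [0, 0, 0]],
  [[0, 0, 0], [0, 0, 0]],
  [[0, 0, 0], [0, 0, 0]],
  [[0, 0, 0], [0, 0, 0]],
])

```text
time: 12.38
position: [0.5329, 0.0132, 0.0879]
eef_rot: [-0.413, 0.911, 0.0, 0.0]
ft_force: [-0.3, -0.5, 0.4]
width: 0.316
```

Emit:
move_arm([
  [[0, 0, 0], [0, 0, 0.12]],
  [[0, 0, 0], [0, 0, 0.24]],
  [[0, 0, 0], [0, 0, 0.36]],
  [[0, 0, 0], [0, 0, 0.48]],
  [[0, 0, 0.2], [0, 0, 0.6]],
])

```text
time: 12.8
position: [0.5328, 0.0133, 0.0877]
eef_rot: [-0.122, 0.992, 0.0, -0.0]
ft_force: [-0.9, 1.2, 0.6]
width: 0.319
```

```bash
python3 - <<'E'
from h import *
from cell import robot
o=robot.get_obs();delta(o,(.533,.013,.0875));print(o["moment"].round(3),o["tau"][5])
E
```

```text
now [532.8  13.3  87.7] yaw 104.1 q6 -1.81 q1 0.00 w 0.319 t 12.8 F [-0.9  1.2  0.6] | shift [-0.1 -0.3  0.2] turn [ 0. -0.  0.]
[0.151 0.086 0.109] -1.128540113568306
```

Emit:
move_arm([
  [[0, 0, 0], [0, 0, 0.12]],
  [[0, 0, 0], [0, 0, 0.24]],
  [[0, 0, 0], [0, 0, 0.36]],
  [[0, 0, 0], [0, 0, 0.48]],
  [[0, 0, 0.4], [0, 0, 0.6]],
])

```text
time: 13.22
position: [0.5329, 0.0134, 0.0873]
eef_rot: [0.176, 0.984, 0.0, -0.0]
ft_force: [-0.9, 0.9, 1.2]
width: 0.32
```

Emit:
move_arm([
  [[0, 0, 0], [0, 0, 0.12]],
  [[0, 0, 0], [0, 0, 0.24]],
  [[0, 0, 0], [0, 0, 0.36]],
  [[0, 0, 0], [0, 0, 0.48]],
  [[0, 0, 0.4], [0, 0, 0.6]],
])

```text
time: 13.63
position: [0.533, 0.0134, 0.0869]
eef_rot: [0.459, 0.888, 0.0, -0.0]
ft_force: [0.2, 1.0, 2.2]
width: 0.316
```

Emit:
move_arm([
  [[0, 0, 0], [0, 0, 0.12]],
  [[0, 0, 0], [0, 0, 0.24]],
  [[0, 0, 0], [0, 0, 0.36]],
  [[0, 0, 0], [0, 0, 0.48]],
  [[0, 0, 0.4], [0, 0, 0.6]],
])

```text
time: 14.05
position: [0.5331, 0.0134, 0.0866]
eef_rot: [0.701, 0.713, 0.0, -0.0]
ft_force: [0.1, 0.8, 0.8]
width: 0.318
```

```bash
python3 - <<'E'
from h import *
from cell import robot
o=robot.get_obs();delta(o,(.533,.013,.0875));print(o["moment"].round(3),o["tau"][5])
E
```

```text
now [533.1  13.4  86.6] yaw 0.9 q6 -0.01 q1 0.00 w 0.318 t 14.1 F [0.1 0.8 0.8] | shift [-0.4 -0.1 -0.9] turn [ 0. -0.  0.]
[0.152 0.01  0.021] -1.1292029544711113
```

Emit:
move_arm([
  [[0, 0, 0], [0, 0, 0.12]],
  [[0, 0, 0], [0, 0, 0.24]],
  [[0, 0, 0], [0, 0, 0.36]],
  [[0, 0, 0], [0, 0, 0.48]],
  [[0, 0, 0.3], [0, 0, 0.6]],
])

```text
time: 14.47
position: [0.5331, 0.0133, 0.0863]
eef_rot: [0.881, 0.474, 0.0, -0.0]
ft_force: [0.4, 0.8, 1.6]
width: 0.318
```

```bash
cat > m.py <<'E'
from h import *
from cell import robot
o=robot.get_obs();delta(o,(.533,.013,.0875));print(o["moment"].round(3),o["tau"][5])
E
python3 m.py
```

```text
now [533.1  13.3  86.3] yaw -33.5 q6 0.59 q1 0.00 w 0.318 t 14.5 F [0.4 0.8 1.6] | shift [-0.3  0.1 -1.2] turn [ 0.    -0.001  0.   ]
[0.094 0.017 0.011] -1.1291058361530304
```

Emit:
move_arm([
  [[0, 0, 0], [0, 0, 0.1]],
  [[0, 0, 0], [0, 0, 0.2]],
  [[0, 0, 0], [0, 0, 0.3]],
])

```text
time: 14.72
position: [0.5331, 0.0133, 0.0862]
eef_rot: [0.941, 0.337, 0.0, -0.0]
ft_force: [-0.2, 1.0, -0.4]
width: 0.316
```

```bash
python3 m.py
```

```text
now [533.1  13.3  86.2] yaw -50.6 q6 0.89 q1 0.00 w 0.316 t 14.7 F [-0.2  1.  -0.4] | shift [-0.3  0.1 -1.3] turn [-0. -0. -0.]
[0.029 0.064 0.034] -0.9306788071990013
```

Emit:
move_arm([
  [[0, 0, 0], [0, 0, 0.1]],
  [[0, 0, 0], [0, 0, 0.2]],
  [[0, 0, 0.2], [0, 0, 0.3]],
])

```text
time: 14.97
position: [0.5331, 0.0133, 0.086]
eef_rot: [0.981, 0.193, 0.0, -0.0]
ft_force: [-0.7, 0.6, -0.5]
width: 0.32
```

```bash
python3 m.py
```

```text
now [533.1  13.3  86. ] yaw -67.8 q6 1.19 q1 0.00 w 0.320 t 15.0 F [-0.7  0.6 -0.5] | shift [-0.2  0.2 -1.5] turn [-0. -0. -0.]
[0.031 0.097 0.033] -0.9319603443145752
```

Emit:
move_arm([
  [[0, 0, 0], [0, 0, 0.1]],
  [[0, 0, 0], [0, 0, 0.2]],
  [[0, 0, 0], [0, 0, 0.3]],
])

```text
time: 15.22
position: [0.5331, 0.0132, 0.0859]
eef_rot: [0.999, 0.044, 0.0, -0.0]
ft_force: [1.1, 1.0, -0.8]
width: 0.317
```

```bash
python3 m.py
```

```text
now [533.1  13.2  85.9] yaw -85.0 q6 1.49 q1 0.00 w 0.317 t 15.2 F [ 1.1  1.  -0.8] | shift [-0.1  0.2 -1.6] turn [-0. -0. -0.]
[0.031 0.045 0.096] -0.9311255626380444
```

Emit:
move_arm([
  [[0, 0, 0], [0, 0, 0.1]],
  [[0, 0, 0], [0, 0, 0.2]],
  [[0, 0, 0], [0, 0, 0.3]],
])

```text
time: 15.47
position: [0.533, 0.0132, 0.0858]
eef_rot: [0.994, -0.106, 0.0, -0.0]
ft_force: [1.6, 0.3, -1.0]
width: 0.317
```

```bash
python3 m.py
```

```text
now [533.   13.2  85.8] yaw -102.1 q6 1.79 q1 0.00 w 0.317 t 15.5 F [ 1.6  0.3 -1. ] | shift [ 0.   0.2 -1.7] turn [-0. -0. -0.]
[0.123 0.052 0.392] -0.7040748372673988
```

Emit:
move_arm([
  [[0, 0, 0], [0, 0, 0.06]],
  [[0, 0, 0], [0, 0, 0.12]],
  [[0, 0, 0], [0, 0, 0.18]],
  [[0, 0, 0], [0, 0, 0.18]],
])

```text
time: 15.8
position: [0.5317, 0.0136, 0.0858]
eef_rot: [0.981, -0.192, -0.001, -0.0]
ft_force: [-3.6, 2.2, 0.7]
width: 0.32
```

```bash
python3 m.py
```

```text
now [531.7  13.6  85.8] yaw -112.2 q6 1.96 q1 0.00 w 0.320 t 15.8 F [-3.6  2.2  0.7] | shift [ 1.4  0.1 -1.7] turn [ 0.     0.003 -0.   ]
[0.341 0.653 0.33 ] 0.7638914510607719
```

Emit:
move_arm([
  [[0, 0, 0], [0, 0, 0.06]],
  [[0, 0, 0], [0, 0, 0.12]],
  [[0, 0, 0], [0, 0, 0.18]],
  [[0, 0, 0], [0, 0, 0.24]],
  [[0, 0, 0], [0, 0, 0.24]],
])

```text
time: 16.22
position: [0.5337, 0.0128, 0.086]
eef_rot: [0.951, -0.308, 0.001, 0.0]
ft_force: [0.5, -1.5, -0.5]
width: 0.32
```

```bash
python3 m.py
```

```text
now [533.7  12.8  86. ] yaw -125.8 q6 2.20 q1 0.00 w 0.320 t 16.2 F [ 0.5 -1.5 -0.5] | shift [-0.7  0.2 -1.5] turn [-0.    -0.002 -0.   ]
[-0.128 -0.096  0.338] 0.7541375420987606
```

Torque holds steady at the slip level (0.33 N m against about 0.05 drag), so the cap is on its stop. Next: open, go down and grip the body.

Emit:
move_arm([
  [[0, 0, 0], [0, 0, 0]],
  [[0, 0, 0], [0, 0, 0]],
  [[0, 0, 0], [0, 0, 0]],
  [[0, 0, 0], [0, 0, 0]],
  [[0, 0, 0], [0, 0, 0]],
], fingers=85)

```text
time: 16.63
position: [0.5329, 0.0131, 0.0861]
eef_rot: [0.951, -0.308, -0.0, -0.0]
ft_force: [1.1, 0.2, 0.0]
width: 0.656
```

Emit:
move_arm([
  [[0, 0, 0], [0, 0, 0]],
  [[0, 0, 0], [0, 0, -0.04]],
  [[0, 0, 0], [0, 0, -0.08]],
  [[0, 0, 0], [0, 0, -0.08]],
  [[0, 0, 0], [0, 0, -0.08]],
])

```text
time: 17.05
position: [0.533, 0.0131, 0.0861]
eef_rot: [0.963, -0.271, 0.0, -0.0]
ft_force: [-0.7, -0.0, -0.2]
width: 0.849
```

```bash
cat > v.py <<'E'
from h import *
from cell import robot
import sys
W=[robot.capture(n)["frame"] for n in("wrist","scene")]
x0,y0,x1,y1=map(int,sys.argv[2:6])
a=cv2.resize(W[0],(512,384))[:,56:456];b=cv2.resize(W[1][y0:y1,x0:x1],(390,384),interpolation=cv2.INTER_CUBIC)
cv2.imwrite(sys.argv[1],np.hstack([a,b])[:,:,::-1])
delta(robot.get_obs(),(.533,.013,.044),-121)
E
python3 v.py pics/w5.png 220 140 342 260
```

```text
now [532.9  13.1  86. ] yaw -121.4 q6 2.12 q1 0.00 w 0.852 t 17.1 F [-0.5  0.8  0.2] | shift [ 0.1  0.1 42. ] turn [-0.     0.    -0.007]
```

View pics/w5.png

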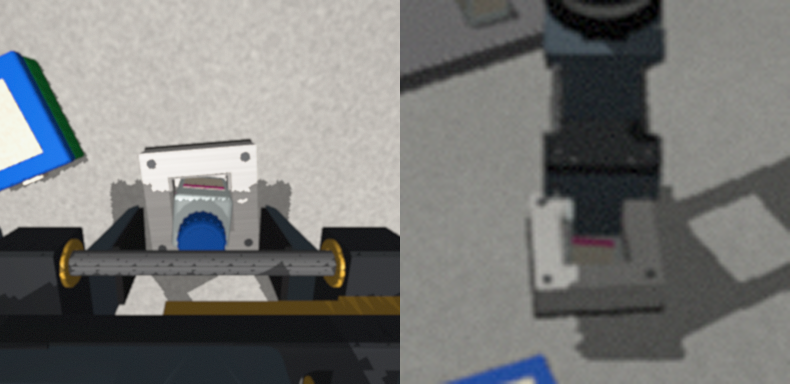

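Bottle upright in the socket, between the open fingers. Go down, grip, lift.

Emit:
move_arm([
  [[0, 0, 8], [0, 0, 0]],
  [[0, 0, 18], [0, 0, 0]],
  [[0, 0, 28], [0, 0, 0]],
  [[0, 0, 37], [0, 0, 0]],
  [[0, 0, 42], [0, 0, 0]],
])

```text
time: 17.57
position: [0.5318, 0.0131, 0.042]
eef_rot: [0.963, -0.27, -0.002, 0.0]
ft_force: [0.1, 0.6, -0.6]
width: 0.848
```

Emit:
move_arm([
  [[0, 0, 0], [0, 0, 0]],
  [[0, 0, 0], [0, 0, 0]],
  [[0, 0, 0], [0, 0, 0]],
  [[0, 0, 0], [0, 0, 0]],
  [[0, 0, 0], [0, 0, 0]],
], fingers=0)

```text
time: 17.98
position: [0.5333, 0.0131, 0.0445]
eef_rot: [0.963, -0.27, 0.001, -0.0]
ft_force: [-0.3, 0.1, -0.7]
width: 0.518
```

Emit:
move_arm([
  [[0, 0, 0], [0, 0, 0]],
  [[0, 0, 0], [0, 0, 0]],
  [[0, 0, 0], [0, 0, 0]],
  [[0, 0, 0], [0, 0, 0]],
  [[0, 0, 0], [0, 0, 0]],
])

```text
time: 18.4
position: [0.5333, 0.0131, 0.0444]
eef_rot: [0.963, -0.27, 0.0, -0.0]
ft_force: [-0.0, -0.3, 3.7]
width: 0.457
```

```bash
python3 m.py
```

```text
now [533.3  13.1  44.4] yaw -121.4 q6 2.12 q1 0.00 w 0.457 t 18.4 F [-0.  -0.3  3.7] | shift [ -0.1   0.2 -43.1] turn [-0.001 -0.001 -0.   ]
[0.001 0.251 0.017] 0.003954156272811815
```

Emit:
move_arm([
  [[0, 0, -5], [0, 0, 0]],
  [[0, 0, -20], [0, 0, 0]],
  [[0, 0, -42], [0, 0, 0]],
  [[0, 0, -68], [0, 0, 0]],
  [[0, 0, -92], [0, 0, 0]],
])

```text
time: 18.82
position: [0.5324, 0.0131, 0.1368]
eef_rot: [0.963, -0.27, -0.001, 0.0]
ft_force: [-0.4, -0.4, -1.0]
width: 0.464
```

Emit:
move_arm([
  [[0, 0, -24], [0, 0, -0.1]],
  [[0, 0, -48], [0, 0, -0.2]],
  [[0, 0, -70], [0, 0, -0.3]],
  [[0, 0, -88], [0, 0, -0.4]],
  [[0, 0, -100], [0, 0, -0.5]],
])

```text
time: 19.23
position: [0.5332, 0.0131, 0.2381]
eef_rot: [1.0, -0.021, 0.001, -0.0]
ft_force: [-1.0, -0.0, -2.1]
width: 0.458
```

```bash
python3 - <<'E'
from h import *
from cell import robot
o=robot.get_obs();delta(o,(.4975,.148,.235),-82);delta(o,(.462,.283,.235),-70)
E
```

```text
now [533.2  13.1 238.1] yaw -92.4 q6 1.62 q1 0.00 w 0.458 t 19.2 F [-1.  -0.  -2.1] | shift [ -41.4 -133.3    3. ] turn [ 0.    -0.002 -0.182]
now [533.2  13.1 238.1] yaw -92.4 q6 1.62 q1 0.00 w 0.458 t 19.2 F [-1.  -0.  -2.1] | shift [ -82.6 -266.6    2.9] turn [ 0.    -0.002 -0.391]
```

Emit:
move_arm([
  [[-5, -17, 0], [0, 0, -0.03]],
  [[-12, -40, 0], [0, 0, -0.07]],
  [[-21, -69, 0], [0, 0, -0.11]],
  [[-31, -101, 0], [0, 0, -0.15]],
  [[-41, -133, 0], [0, 0, -0.19]],
])

```text
time: 19.65
position: [0.4974, 0.1488, 0.2358]
eef_rot: [0.997, 0.072, -0.0, 0.0]
ft_force: [-0.1, 0.1, -0.9]
width: 0.458
```

Emit:
move_arm([
  [[-4, -34, 0], [0, 0, -0.04]],
  [[-8, -68, 0], [0, 0, -0.08]],
  [[-12, -100, 0], [0, 0, -0.12]],
  [[-14, -124, 0], [0, 0, -0.16]],
  [[-15, -138, 0], [0, 0, -0.2]],
])

```text
time: 20.07
position: [0.4625, 0.2846, 0.2357]
eef_rot: [0.985, 0.173, -0.001, -0.0]
ft_force: [0.9, -0.2, -1.1]
width: 0.459
```

Emit:
move_arm([
  [[0, 0, 0], [0, 0, 0]],
  [[0, 0, 0], [0, 0, 0]],
  [[0, 0, 0], [0, 0, 0]],
])

```text
time: 20.32
position: [0.4639, 0.2812, 0.2359]
eef_rot: [0.985, 0.17, -0.0, 0.0]
ft_force: [0.1, 0.2, -0.9]
width: 0.461
```

```bash
python3 - <<'E'
from h import *
from cell import robot
c=robot.capture("wrist");o=robot.get_obs();np.savez("w6.npz",**c)
delta(o,(.547,.3145,.2),-70)
cv2.imwrite("pics/w6.png",cv2.resize(c["frame"],None,fx=1.5,fy=1.5)[:,:,::-1])
E
```

```text
now [464.1 281.1 236. ] yaw -70.5 q6 1.75 q1 0.52 w 0.460 t 20.4 F [-1.   0.4 -1.5] | shift [89.3 -3.8 35.9] turn [ 0.001  0.    -0.008]
```

View pics/w6.png

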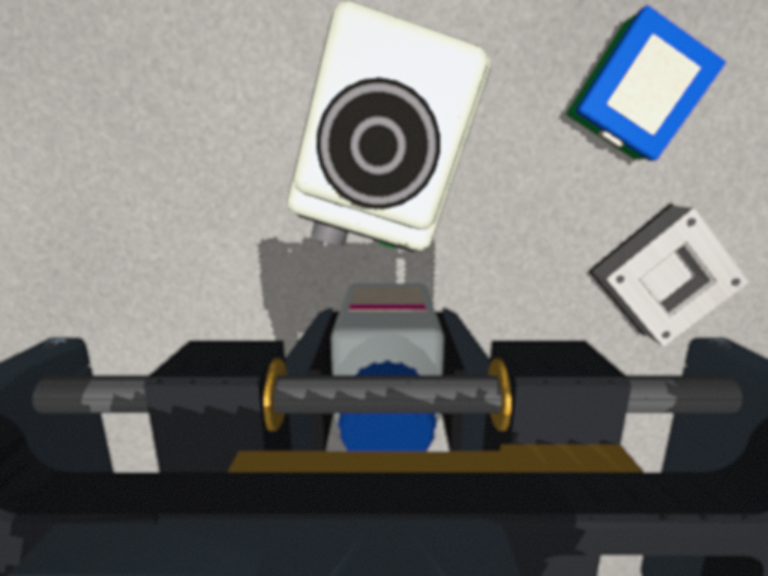

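The wrist view (1.5x) shows the pad centred at (378,145), and the bottle hanging upright.

```bash
python3 - <<'E'
from h import *
from cell import robot
c=np.load("w6.npz");o=robot.get_obs()
h=cv2.cvtColor(c["frame"],cv2.COLOR_RGB2HSV);k=blob(cv2.inRange(h,(0,0,0),(179,255,120)),(205,45,300,142))
e=cv2.fitEllipse(k);print(e)
for p in((252,96.5),e[0]):w=onz(c,p,.15);print(w,Ro.from_quat(o["eef_rot"]).inv().apply(w-o["position"])*1000)
P=np.array([onz(c,p[0],.15)[:2] for p in k]);print("dia",np.ptp(P,0)*1000)
E
```

```text
((251.6574249267578, 95.31959533691406), (81.15564727783203, 86.08209991455078), 179.90234375)
[0.54700141 0.31663681 0.15      ] [90.08258684 -5.80262262 85.92727021]
[0.54783919 0.31725249 0.15      ] [91.07808737 -6.10247343 85.92666006]
dia [73.69920263 72.94339593]
```

Emit:
move_arm([
  [[14, -1, 0], [0, 0, 0]],
  [[34, -2, 0], [0, 0, 0]],
  [[58, -3, 0], [0, 0, 0]],
  [[78, -4, 8], [0, 0, 0]],
  [[90, -5, 20], [0, 0, 0]],
])

```text
time: 20.78
position: [0.5501, 0.3167, 0.217]
eef_rot: [0.986, 0.169, 0.002, -0.0]
ft_force: [-0.2, -0.6, -1.0]
width: 0.46
```

Emit:
move_arm([
  [[0, 0, 8], [0, 0, 0]],
  [[0, 0, 15], [0, 0, 0]],
  [[0, 0, 21], [0, 0, 0]],
  [[0, 0, 25], [0, 0, 0]],
  [[0, 0, 27], [0, 0, 0]],
])

```text
time: 21.2
position: [0.5461, 0.3167, 0.1888]
eef_rot: [0.985, 0.17, -0.0, 0.0]
ft_force: [-0.1, 0.3, -1.2]
width: 0.461
```

Emit:
move_arm([
  [[0, 0, 1], [0, 0, 0]],
  [[0, 0, 2], [0, 0, 0]],
  [[0, 0, 3], [0, 0, 0]],
  [[0, 0, 4], [0, 0, 0]],
  [[0, 0, 5], [0, 0, 0]],
])

```text
time: 21.62
position: [0.547, 0.3175, 0.1844]
eef_rot: [0.985, 0.171, 0.0, -0.0]
ft_force: [0.4, -0.3, 1.8]
width: 0.46
```

```bash
python3 - <<'E'
from h import *
from cell import robot
o=robot.get_obs();delta(o,(.5473,.316,.178))
E
```

```text
now [547.  317.5 184.4] yaw -70.4 q6 1.74 q1 0.51 w 0.460 t 21.6 F [ 0.4 -0.3  1.8] | shift [-0.2  1.5  6.4] turn [-0.    -0.001 -0.   ]
```

Contact starts right at the expected height. Press on.

Emit:
move_arm([
  [[0, 0, 1], [0, 0, 0]],
  [[0, 0, 2], [0, 0, 0]],
  [[0, 0, 3], [0, 0, 0]],
  [[0, 0, 4], [0, 0, 0]],
  [[0, 0, 5], [0, 0, 0]],
])

```text
time: 22.03
position: [0.547, 0.3175, 0.1802]
eef_rot: [0.985, 0.171, 0.001, -0.0]
ft_force: [-1.9, -0.7, 6.8]
width: 0.46
```

Emit:
move_arm([
  [[0, 0, 0.5], [0, 0, 0]],
  [[0, 0, 1], [0, 0, 0]],
  [[0, 0, 1.5], [0, 0, 0]],
  [[0, 0, 2], [0, 0, 0]],
])

```text
time: 22.37
position: [0.547, 0.3175, 0.1787]
eef_rot: [0.985, 0.171, 0.001, -0.0]
ft_force: [-1.5, -0.5, 9.4]
width: 0.461
```

Emit:
move_arm([
  [[0, 0, 0.5], [0, 0, 0]],
  [[0, 0, 1], [0, 0, 0]],
  [[0, 0, 1.5], [0, 0, 0]],
  [[0, 0, 2], [0, 0, 0]],
])

```text
time: 22.7
position: [0.5471, 0.3175, 0.1784]
eef_rot: [0.985, 0.17, 0.001, -0.001]
ft_force: [-4.9, -2.4, 17.4]
width: 0.457
```

Hard stop reached (z stalls, 17 N). Hold for about 2 s.

Emit:
move_arm([
  [[0, 0, 0], [0, 0, 0]],
  [[0, 0, 0], [0, 0, 0]],
  [[0, 0, 0], [0, 0, 0]],
  [[0, 0, 0], [0, 0, 0]],
  [[0, 0, 0], [0, 0, 0]],
])

```text
time: 23.12
position: [0.547, 0.3175, 0.1784]
eef_rot: [0.985, 0.17, 0.001, -0.001]
ft_force: [-4.2, -1.7, 14.8]
width: 0.457
```

Emit:
move_arm([
  [[0, 0, 0], [0, 0, 0]],
  [[0, 0, 0], [0, 0, 0]],
  [[0, 0, 0], [0, 0, 0]],
  [[0, 0, 0], [0, 0, 0]],
  [[0, 0, 0], [0, 0, 0]],
])

```text
time: 23.53
position: [0.547, 0.3175, 0.1784]
eef_rot: [0.985, 0.17, 0.001, -0.001]
ft_force: [-4.0, -1.8, 14.6]
width: 0.459
```

Emit:
move_arm([
  [[0, 0, 0], [0, 0, 0]],
  [[0, 0, 0], [0, 0, 0]],
  [[0, 0, 0], [0, 0, 0]],
  [[0, 0, 0], [0, 0, 0]],
  [[0, 0, 0], [0, 0, 0]],
])

```text
time: 23.95
position: [0.547, 0.3175, 0.1784]
eef_rot: [0.985, 0.17, 0.001, -0.001]
ft_force: [-3.7, -1.2, 15.0]
width: 0.46
```

Emit:
move_arm([
  [[0, 0, 0], [0, 0, 0]],
  [[0, 0, 0], [0, 0, 0]],
  [[0, 0, 0], [0, 0, 0]],
  [[0, 0, 0], [0, 0, 0]],
  [[0, 0, 0], [0, 0, 0]],
])

```text
time: 24.37
position: [0.547, 0.3175, 0.1784]
eef_rot: [0.985, 0.17, 0.001, -0.001]
ft_force: [-5.0, -2.5, 15.2]
width: 0.46
```

Emit:
move_arm([
  [[0, 0, 0], [0, 0, 0]],
  [[0, 0, 0], [0, 0, 0]],
  [[0, 0, 0], [0, 0, 0]],
  [[0, 0, 0], [0, 0, 0]],
  [[0, 0, 0], [0, 0, 0]],
])

```text
time: 24.78
position: [0.547, 0.3175, 0.1784]
eef_rot: [0.985, 0.17, 0.001, -0.001]
ft_force: [-4.5, -1.7, 14.9]
width: 0.46
```

```bash
python3 - <<'E'
from h import *
from cell import robot
o=robot.get_obs();delta(o,(.547,.3175,.245),-70.4)
t=np.load("top0.npz");h=cv2.cvtColor(robot.capture("top")["frame"],cv2.COLOR_RGB2HSV)
b=blob(cv2.inRange(h,(20,110,80),(35,255,255)),(330,215,380,260));print("other cap now",onz(t,cen(b),.102))
E
```

```text
now [547.  317.5 178.4] yaw -70.4 q6 1.74 q1 0.51 w 0.460 t 24.8 F [-4.5 -1.7 14.9] | shift [  0.2  -0.1 -66.6] turn [-0.001 -0.003  0.001]
other cap now [ 0.46130928 -0.30198711  0.102     ]
```

Emit:
move_arm([
  [[0, 0, -5], [0, 0, 0]],
  [[0, 0, -16], [0, 0, 0]],
  [[0, 0, -32], [0, 0, 0]],
  [[0, 0, -50], [0, 0, 0]],
  [[0, 0, -66], [0, 0, 0]],
])

```text
time: 25.25
position: [0.5469, 0.3173, 0.2415]
eef_rot: [0.985, 0.171, -0.0, 0.0]
ft_force: [0.2, 0.4, -1.0]
width: 0.46
```

Emit:
move_arm([
  [[-5, 16, 0], [0, 0, 0]],
  [[-13, 42, 0], [0, 0, 0]],
  [[-23, 75, 0], [0, 0, 0]],
  [[-34, 110, 0], [0, 0, 0]],
  [[-45, 145, 0], [0, 0, 0]],
])

```text
time: 25.67
position: [0.5524, 0.1633, 0.2398]
eef_rot: [0.985, 0.171, -0.001, 0.0]
ft_force: [0.6, -0.2, -1.0]
width: 0.459
```

Emit:
move_arm([
  [[-11, 36, 0], [0, 0, 0]],
  [[-22, 71, 0], [0, 0, 0]],
  [[-34, 107, 0], [0, 0, 0]],
  [[-45, 143, 0], [0, 0, 0]],
  [[-56, 178, 0], [0, 0, 0]],
])

```text
time: 26.08
position: [0.5591, -0.0236, 0.24]
eef_rot: [0.985, 0.17, -0.001, 0.0]
ft_force: [1.0, -0.0, -1.4]
width: 0.463
```

Emit:
move_arm([
  [[-11, 36, 0], [0, 0, 0]],
  [[-22, 71, 0], [0, 0, 0]],
  [[-34, 107, 0], [0, 0, 0]],
  [[-45, 138, 0], [0, 0, 0]],
  [[-53, 165, 0], [0, 0, 0]],
])

```text
time: 26.5
position: [0.5642, -0.1972, 0.2398]
eef_rot: [0.985, 0.17, -0.001, -0.0]
ft_force: [0.0, -0.0, -1.1]
width: 0.459
```

```bash
python3 - <<'E'
from h import *
from cell import robot
o=robot.get_obs();delta(o,(.570,-.309,.0385),-70.4);print(o["eef_rot"].round(4))
E
```

```text
now [ 564.2 -197.2  239.8] yaw -70.5 q6 0.88 q1 -0.35 w 0.459 t 26.5 F [ 0.  -0.  -1.1] | shift [-31.4 107.4 201.3] turn [-0.001  0.002 -0.001]
[ 9.855e-01  1.697e-01 -1.200e-03 -1.000e-04]
```

Emit:
move_arm([
  [[-7, 26, 10], [0, 0, 0]],
  [[-15, 52, 25], [0, 0, 0]],
  [[-23, 80, 45], [0, 0, 0]],
  [[-29, 100, 65], [0, 0, 0]],
  [[-31, 107, 85], [0, 0, 0]],
])

```text
time: 26.92
position: [0.5712, -0.3092, 0.1538]
eef_rot: [0.986, 0.169, -0.001, 0.0]
ft_force: [0.8, -0.2, -1.8]
width: 0.462
```

Emit:
move_arm([
  [[0, 0, 22], [0, 0, 0]],
  [[0, 0, 46], [0, 0, 0]],
  [[0, 0, 70], [0, 0, 0]],
  [[0, 0, 88], [0, 0, 0]],
  [[0, 0, 100], [0, 0, 0]],
])

```text
time: 27.33
position: [0.57, -0.305, 0.0526]
eef_rot: [0.985, 0.17, -0.002, -0.002]
ft_force: [0.6, -0.2, -1.0]
width: 0.459
```

```bash
python3 - <<'E'
from h import *
from cell import robot
t=robot.capture("top");s=robot.capture("scene");o=robot.get_obs();delta(o,(.570,-.309,.0385),-70.4)
W=np.hstack([cv2.resize(t["frame"][170:270,310:400],(360,400),interpolation=cv2.INTER_CUBIC),cv2.resize(s["frame"][95:195,170:280],(430,400),interpolation=cv2.INTER_CUBIC)])
cv2.imwrite("pics/p.png",W[:,:,::-1])
E
```

```text
now [ 570.2 -304.7   53. ] yaw -70.4 q6 0.72 q1 -0.51 w 0.457 t 27.4 F [-0.6 -0.  -0.9] | shift [-1.6  4.1 14.5] turn [-0.005  0.004  0.   ]
```

View pics/p.png

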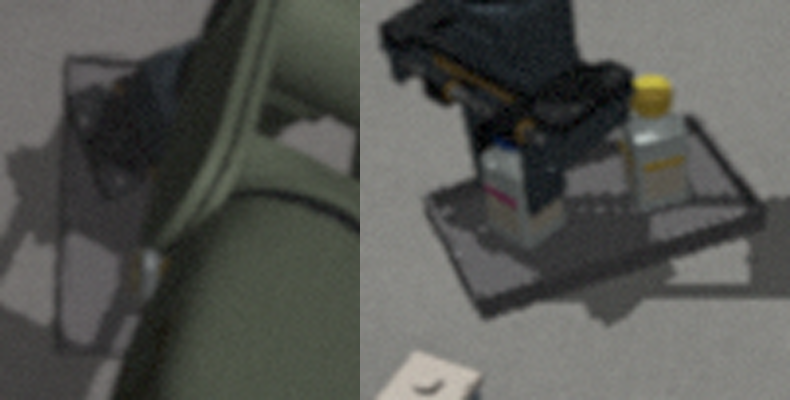

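The bottle is above the tray floor, inside the walls, well clear of the yellow bottle. Lower gently.

Emit:
move_arm([
  [[0, 0, 3], [0, 0, 0]],
  [[0, 0, 6], [0, 0, 0]],
  [[0, 0, 9], [0, 0, 0]],
  [[0, 0, 11], [0, 0, 0]],
  [[0, 0, 12.5], [0, 0, 0]],
])

```text
time: 27.85
position: [0.5729, -0.3053, 0.0439]
eef_rot: [0.985, 0.171, 0.0, 0.0]
ft_force: [-0.4, -0.3, -0.7]
width: 0.461
```

Emit:
move_arm([
  [[0, 0, 0.5], [0, 0, 0]],
  [[0, 0, 1], [0, 0, 0]],
  [[0, 0, 1.5], [0, 0, 0]],
  [[0, 0, 2], [0, 0, 0]],
  [[0, 0, 2], [0, 0, 0]],
])

```text
time: 28.27
position: [0.5726, -0.3052, 0.0415]
eef_rot: [0.985, 0.171, 0.0, -0.0]
ft_force: [-0.7, -0.3, -1.8]
width: 0.46
```

Emit:
move_arm([
  [[0, 0, 0.5], [0, 0, 0]],
  [[0, 0, 1], [0, 0, 0]],
  [[0, 0, 1.5], [0, 0, 0]],
  [[0, 0, 2], [0, 0, 0]],
  [[0, 0, 2.2], [0, 0, 0]],
])

```text
time: 28.68
position: [0.5726, -0.3052, 0.0392]
eef_rot: [0.985, 0.171, -0.0, -0.0]
ft_force: [0.0, -0.5, -0.7]
width: 0.463
```

Emit:
move_arm([
  [[0, 0, 0.3], [0, 0, 0]],
  [[0, 0, 0.6], [0, 0, 0]],
  [[0, 0, 0.9], [0, 0, 0]],
  [[0, 0, 1.2], [0, 0, 0]],
  [[0, 0, 1.2], [0, 0, 0]],
])

```text
time: 29.1
position: [0.5726, -0.3052, 0.0385]
eef_rot: [0.985, 0.171, 0.0, 0.0]
ft_force: [-1.1, 0.2, 1.6]
width: 0.454
```

Touching down (force +2.5 N above bias). Release, then rise.

Emit:
move_arm([
  [[0, 0, 0], [0, 0, 0]],
  [[0, 0, 0], [0, 0, 0]],
  [[0, 0, 0], [0, 0, 0]],
  [[0, 0, 0], [0, 0, 0]],
  [[0, 0, 0], [0, 0, 0]],
], fingers=85)

```text
time: 29.52
position: [0.5726, -0.3052, 0.038]
eef_rot: [0.985, 0.171, 0.0, -0.0]
ft_force: [0.2, -0.4, 0.8]
width: 0.79
```

Emit:
move_arm([
  [[0, 0, 0], [0, 0, 0]],
  [[0, 0, -2], [0, 0, 0]],
  [[0, 0, -12], [0, 0, 0]],
  [[0, 0, -30], [0, 0, 0]],
  [[0, 0, -50], [0, 0, 0]],
])

```text
time: 29.93
position: [0.5721, -0.3049, 0.0884]
eef_rot: [0.985, 0.171, -0.001, -0.001]
ft_force: [0.3, 0.6, 0.0]
width: 0.847
```

Emit:
move_arm([
  [[0, 0, -25], [0, 0, 0]],
  [[0, 0, -50], [0, 0, 0]],
  [[0, 0, -75], [0, 0, 0]],
  [[0, 0, -100], [0, 0, 0]],
  [[0, 0, -120], [0, 0, 0]],
])

```text
time: 30.35
position: [0.573, -0.3054, 0.2115]
eef_rot: [0.985, 0.171, 0.001, 0.001]
ft_force: [0.1, -0.0, 1.1]
width: 0.85
```

Emit:
move_arm([
  [[-30, -15, -10], [0, 0, 0]],
  [[-60, -30, -20], [0, 0, 0]],
  [[-90, -50, -30], [0, 0, 0]],
  [[-115, -70, -40], [0, 0, 0]],
  [[-130, -85, -45], [0, 0, 0]],
])

```text
time: 30.77
position: [0.4191, -0.2683, 0.2553]
eef_rot: [0.985, 0.17, 0.001, 0.001]
ft_force: [-0.7, 0.2, 0.4]
width: 0.85
```

Emit:
move_arm([
  [[0, 0, 0], [0, 0, 0]],
  [[0, 0, 0], [0, 0, 0]],
  [[0, 0, 0], [0, 0, 0]],
])

```text
time: 31.02
position: [0.4222, -0.2692, 0.2538]
eef_rot: [0.985, 0.171, 0.001, 0.001]
ft_force: [0.3, -0.1, -0.8]
width: 0.852
```

```bash
python3 - <<'E'
from h import *
from cell import robot
t=robot.capture("top");s=robot.capture("scene");o=robot.get_obs();delta(o,(.570,-.309,.0385))
H=lambda c:cv2.cvtColor(c["frame"],cv2.COLOR_RGB2HSV)
try:
  b=cen(blob(cv2.inRange(H(s),(100,120,40),(130,255,255)),(190,112,235,150)));print("blue scene onz",onz(s,b,.093))
  a=cen(blob(cv2.inRange(H(t),(100,120,40),(130,255,255)),(335,180,380,225)));print("tri",tri(t,a,s,b))
  for z,c,bx in((.093,s,(230,105,262,130)),(.102,t,(335,226,375,255))):print("yel",onz(c,cen(blob(cv2.inRange(H(c),(20,110,60),(35,255,255)),bx)),z))
except Exception as e:print(e)
W=np.hstack([cv2.resize(t["frame"][140:270,300:417],(360,400),interpolation=cv2.INTER_CUBIC),cv2.resize(s["frame"][95:195,170:280],(430,400),interpolation=cv2.INTER_CUBIC)])
cv2.imwrite("pics/q.png",W[:,:,::-1])
E
```

```text
now [ 422.4 -269.2  252.9] yaw -70.3 q6 0.64 q1 -0.59 w 0.850 t 31.1 F [-0.6 -0.6  0.1] | shift [125.6  87.2 214.4] turn [-0. -0. -0.]
blue scene onz [ 0.57182425 -0.30643731  0.093     ]
tri (array([ 0.57315486, -0.30467345,  0.09488972]), np.float64(0.0013397886146754995))
yel [ 0.45991802 -0.30478213  0.093     ]
yel [ 0.46299718 -0.30061723  0.102     ]
```

View pics/q.png

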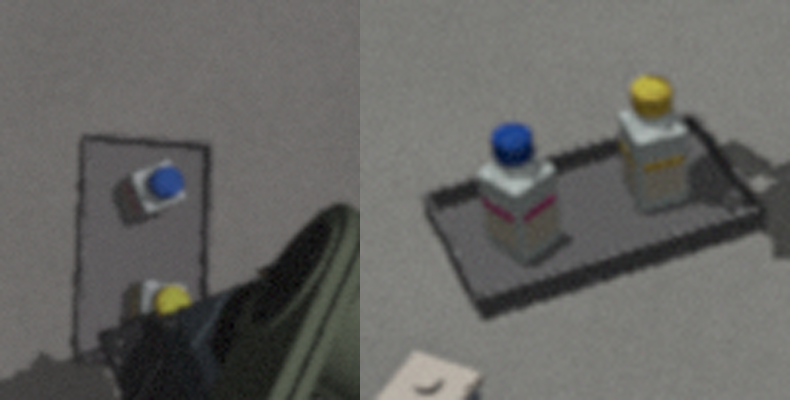

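The bead bottle stands upright in the tray with the arm clear. The cap now measures 2.6 mm lower than at the start, consistent with being tight. Hand in.

```bash
python3 -c "
from cell import robot
print(robot.close_job())"
```

```text
the job is handed in; nothing more can be done
None
```

I carried the bead bottle by its body into the holder and tightened its cap. I then pressed it on the mixer pad, stood it back in the grey tray and let go. The job is handed in at about 31 s of the 72 s allowed; it reports no verdict.

- **Holder:** the bottle went into the socket without side forces and touched the floor at the expected height.
- **Cap:** it took one continuous grip of about 4.6 rad with no regrip. At about 4.2 rad the torque rose from under 0.1 to about 0.35 N m and stayed there with the fingers slipping on the cap, so I took that as the stop. The cap measured 2.6 mm lower at the end than at the start; about 2 mm was expected.
- **Mixer:** the pad reached its stop 6 mm down, at about 15–17 N, and I held it there for about 2.1 s. I did not photograph the pad after lifting off.
- **Final check:** the bead bottle is upright at about (0.573, -0.305), inside the tray, released, with the arm clear. The yellow bottle reads within about 3 mm of where it started. I did not re-measure the staining jar or the slide box; nothing the arm did came near them.

No check failed. The two cameras disagreed by up to about 5 mm on the yellow bottle, since the heights I assumed for it differ.

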